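# Close the rock tumbler's drum with its snap cap

## Robot

A 6-joint arm with a two-finger parallel gripper is mounted at the origin on the work surface. World frame = base frame: x ahead of the robot, y to its left, z up, the work surface at z = 0. Lengths are in mm, angles in rad, forces in N, time in s.
With the tool pointing down it reaches from about 375 to 900 mm from the base axis. Payload 3.1 kg.
Tool frame: the origin (TCP) lies between the finger pads; the fingertips stand 22 mm ahead of it and the grasp point (between the pads) lies 3 mm ahead of it (tip_reach is the distance from the TCP to the fingertips, in mm); z points along the fingers, y is the line along which they close (so a half turn about z gives the same grasp; the last joint's range is limited). The gripper opens to 87 mm and grips with 3 to 60 N. Pads are 19 mm wide; open, the fingers measure 117 mm over their backs; the gripper's body (75 mm by 190 mm) begins 51 mm behind the grasp point.
Start: joints at [0.93, 0.527, 1.433, -0, 1.181, -0.178], TCP at [278.433, 559.528, 244.548] pointing down, gripper open.
Joint ranges: [-3.08, 3.08], [-0.75, 2.2], [0.22, 2.44], [-1.43, 4.57], [0, 2.65], [-2.85, 2.85]. Speed limits (rad/s): [2.79, 2.79, 3.14, 3.14, 3.14, 3.14].

## Interface

Orientations are given as a unit quaternion [x, y, z, w].
In Python, from workcell import get_obs, read_camera, camera_params, job_done, look_for, cut_out, tip_reach gives the robot as it stands.
- The arm moves only by the tool send_rows, never from a script. Its argument "rows" is a list of rows, each a list of 3 entries, a list of its own where there are three numbers: the turn, a rotation vector about the tool's x, y, z each as a share of 90 degrees, from -1 to 1, then the shift along the tool's x, y, z each as a share of 400 mm, from -1 to 1, then the opening, from -1 (shut) to 1 (fully open). In form: [[[wx, wy, wz], [x, y, z], gripper], ...]. A call has 1 to 10 rows; each row is the pose to reach, as a shift and turn from the pose commanded when the call began, along the tool's axes at that moment; what a row does not reach only later rows make up. A row lasts 1/8 s, in which the tool goes at most 62.5 mm and 10.7 degrees, less where a joint would pass 70% of its speed; a pose out of reach is approached as far as the arm can. A call with a number of a shift or a turn outside -1 to 1 is refused whole. A call with a gripper value outside its range is refused whole. The fingers move at their own pace and stop on an object; the grip force is fixed at half the most. Time passes only in rows, so rows that repeat a pose let the fingers close. It gives the time, the measured TCP pose, the force, the opening and the grip force at its end, in the units of the state.
- get_obs(): the state, without advancing time (a new reading comes with each control period).
- read_camera(name): name is "scene" or "top" or "wrist"; returns the picture (420x560x3 uint8, red, green, blue); there is no depth.
- camera_params(name): a dict with "intrinsics" (3x3 intrinsics, pixels), "world_from_camera" (4x4, takes a point from camera to world coordinates); the wrist camera has in their place "T_tool_cam" (4x4, takes a point from camera to tool coordinates, whose origin is the TCP and whose axes are the flange's). Camera axes: x right, y down, z forward; pixel columns grow to the right and rows downward; lengths in mm; the calibration is good to about 2 mm. A picture is of the moment at which its call begins: read the wrist's pose just before it. camera_params takes no time and is no camera call.
- job_done(): hands the job in; it is judged then, once.
Trained networks look in the newest picture that a camera, given by its name, has taken for a name from the list of things; names that differ only in an ending like _2 or _b are one class to them, and where a whole thing is asked for, a point or a joint stands for the part that bears it (a point fixed in the world has none). Each returns a list of dicts, best first, with "score" (0 to 1); they miss things now and then, are a little off and sometimes report something else, mostly with a low value. They report only what shows in the picture. A call takes as long as a camera call.
- look_for(camera, query): "box" ([centre column, centre row, width, height] in pixels, round what is visible of it).
- cut_out(camera, query): "mask" (420x560 bool, what is visible of it) and "box" ([centre column, centre row, width, height] in pixels, round what is visible of it).
The state is a dict: "time": time; "joints": joint angles; "dq": joint speeds; "joint_torque": joint torques, N m; "position": TCP position; "ee_rot": TCP orientation; "force": force on the tool from outside, world axes, zero at the start; "ft_torque": the same for the moment, N m; "opening": opening from 0.0 (shut) to 1.0 (fully open); "grip_force": force on a finger pad.
Only numpy, scipy, OpenCV 4.12 (cv2) and the standard library are available. Lean on these libraries where they do the work, as an engineer would, in place of code of your own. Each camera call takes 0.05 s, during which the arm holds its last target. There are 200 camera calls.

## Task

Close the drum of the rock tumbler. First blow the grit off its filler stud: squeeze the trigger of the air gun clamped beside the drum all the way in, then let it spring right back. Then take the grey snap cap with the knob and press it straight down onto the stud until it clicks, keep pressing after the force drops so that the rubber seal beneath it is squeezed to about half of its travel or more, and finish like that, still holding the cap down; leave the other things on the table where they are.

Things in the scene. Friction and masses are not known exactly. Their poses are not given: they have to be found in the camera images.
- cap: The snap cap, grey plastic, loose, upright on the table. Skirt 48 mm across (16-sided), 30 mm tall, flat on top. Hollow underneath: at the mouth an inner lip of bore 29 mm, 5 mm high, then a cavity 40 mm wide up to 26 mm. Origin: centre of the underside; z up. 30 to 65 g.
- cap_knob (a point): Middle of the cap's grip knob, 42 mm above the cap's underside. The knob is a plain upright cylinder 26 mm across and 24 mm tall, centred on the skirt's flat top.
- tumbler: Rock tumbler drum, fixed, standing on end: black, 110 mm across, on a 130 mm square foot, closed by an aluminium lid 104 mm across whose top is 60 mm above the table. Origin: under its centre, at table height. Its place and yaw vary.
- stud_top (a point): Centre of the top of the steel filler stud, 86 mm above the table, z up. The stud is 25 mm across, bevelled to 17 mm at the top, and rises 26 mm from the middle of the drum's lid.
- stud_balls (a point): Stud axis 8.5 mm below stud_top, at the centres of four sprung balls 5.5 mm proud of the stud. Cap's underside against stud_top: 3 mm below, it meets them; resistance peaks at 9 to 15 N, drops to nothing at 9 mm; from 13.5 mm the lip is past, the balls spring out above it (click) and pull the cap down, a held one with up to 13 N, onto the seal at 18 to 19 mm.
- seal (a joint): Black rubber seal ring (52 mm across, 8 mm thick) round the foot of the stud: how far it is squeezed down, 0 to 0.005 m. Free, its top is 18 mm below stud_top. Pushes back 2.5 N plus 2.5 N per mm. The snapped cap alone squeezes it less than 1 mm; pressed with 7 to 13 N, 2 to 4 mm.
- gun_grip (a point): On the air gun, which lies on its side on a fixed bracket: middle of the fully squeezed pair of handle and trigger, 85 mm above the table, free space on both sides, above and below. Axes: z up; -y: nozzle direction, towards the stud; -x: along the handle to its end (44 mm, then a brass fitting). Handle: fixed black bar, 30 mm tall, faces at y +19.5 and -4.5 mm.
- trigger_pad (a point): Middle of the trigger's outer face, where a finger presses: beside gun_grip on its -y side, 32 mm from it when free and 20 mm when squeezed. Fingers close along gun_grip's y; handle and trigger together measure 52 mm when free, 39 mm when fully squeezed.
- trigger (a joint): Trigger of the air gun, a steel bar 24 mm tall and 8 mm thick, upright hinge 50 mm towards +x from gun_grip: 0 is free, 0.25 rad fully squeezed towards the handle. A spring returns it; about 2 N at the start, 6 to 7 N fully squeezed.
- jar_lid: Bystander: plain flat grey jar lid, 68 mm across, 14 mm tall, no knob. Origin: centre of the underside.
- stone: Bystander: pale stone, 56 mm across, 32 mm tall. Origin: underside.
- pebble: Bystander: reddish stone, 39 mm across, 22 mm tall. Origin: underside.
- glass_cup: Bystander: glass cup, 72 mm across, 85 mm tall. Origin: underside.
- bottle: Bystander: white plastic bottle, 48 mm across, 100 mm tall. Origin: underside.
- matchbox: Bystander: small cardboard box, 36 x 53 x 15 mm. Origin: underside.
- tongs: Bystander: steel tongs lying flat, 240 mm long. Origin: underside, middle.

How it is judged (in metres and radians):
On the way, in this order (a step that is already met when the one before it is completed fails the run):
1. the trigger is squeezed fully (over 0.2 rad) while the cap is not yet at the stud (value of joint trigger above 0.2 rad and horizontal distance between cap and stud_top above 0.05 m), for 0.1 s.
2. the trigger has sprung back (under 0.04 rad), the cap still away from the stud (value of joint trigger below 0.04 rad and horizontal distance between cap and stud_top above 0.05 m), for 0.1 s.
At the end, for the whole second after the job is handed in: The cap is snapped on the stud (centred within 4 mm, upright within 0.1 rad, its underside at least 18.5 mm below the stud's top), the fingers are on it and push it (over 2 N), the seal is squeezed by more than 1.6 mm, and the trigger is free (under 0.04 rad) (horizontal distance between cap and stud_top below 0.004 m and z of cap in the frame of stud_top between -0.026 and -0.0185 m and angle between cap's own z axis and vertical below 0.1 rad and value of joint seal above 0.0016 m and contact force between the fingers and cap above 2 N and value of joint trigger below 0.04 rad); the arm keeps its last pose, push and grip.
It fails at once if one of the other things is shoved more than 30 mm (distance of any of jar_lid, stone, pebble, glass_cup, bottle, matchbox, tongs from where it was at the start of the episode above 0.03 m).
It also fails if it takes over 61 s, if anything falls off the work surface, if the arm or the gripper's body presses on something with over 40 N, if the wrist force passes 120 N, or if a joint passes its speed limit or range.

## Working session

There is one attempt and no reset: what is moved stays moved. The work goes in short steps, Python scripts to look and compute and a tool call to move; the robot and the scene stay as the last step left them, time stands still between calls to the robot, and variables do not carry over. Pictures are saved under pics/ and viewed, at most 10 in all, crops included, and the job is handed in when it is done.

Besides the shell and the picture viewer there is one more tool, called after "Call:" by a JSON object that holds its "op" and its "data". send_rows: Moves the arm, as the interface text tells. Its arguments: {"type":"object","properties":{"rows":{"type":"array"}},"required":["rows"]}

```bash
mkdir -p pics
cat > h.py <<'E'
import numpy as np, cv2
from workcell import *
from scipy.spatial.transform import Rotation as R
def cam(name):
    p=camera_params(name); K=np.array(p["intrinsics"])
    if name=="wrist":
        o=get_obs(); T=np.eye(4); T[:3,:3]=R.from_quat(o["ee_rot"]).as_matrix(); T[:3,3]=o["position"]
        return K,T@np.array(p["T_tool_cam"])
    return K,np.array(p["world_from_camera"])
def at(K,T,u,v,z):
    d=T[:3,:3]@np.linalg.solve(K,[u,v,1]); return T[:3,3]+d*(z-T[2,3])/d[2]
def proj(K,T,P):
    q=K@(T[:3,:3].T@(np.array(P,float)-T[:3,3])); return q[:2]/q[2]
E
python3 - <<'E'
from h import *
np.set_printoptions(precision=1,suppress=True)
o=get_obs();print(o["time"],o["position"],o["ee_rot"],tip_reach)
ims=[]
for c in ["scene","top"]:
    K,T=cam(c);im=read_camera(c);cv2.imwrite(f"pics/{c}0.png",im[...,::-1])
    print(c,T[:3,3],T[:3,2],K[0,0])
    for q,z in [("cap",15),("tumbler",60),("gun_grip",85),("trigger",85),("seal",66),("jar_lid",7),("stone",16),("pebble",10),("glass_cup",40),("bottle",50),("matchbox",8),("tongs",5)]:
        for r in look_for(c,q)[:2]:
            b=np.array(r["box"]);print(q,round(r["score"],2),b,at(K,T,b[0],b[1],z)[:2])
E
```

```text
0.0 [278.  559.  243.6] [ 0.2  1.  -0.  -0. ] 22.0
scene [1172.9 -924.7 1014.3] [-0.4  0.6 -0.6] 467.84448700840977
cap 0.55 [354.1 233.3  18.9  34.8] [759.3  90.4]
cap 0.52 [253.6 274.8  14.1  21.8] [ 607.9 -228.5]
tumbler 0.83 [290.2 234.   55.9  44.2] [624.2 -68.5]
gun_grip 0.73 [300.5 196.5  56.3  48.4] [568.1  72.6]
trigger 0.51 [290.5 184.6  18.    2.5] [507.3 106.1]
seal 0.61 [290.5 185.4  19.3   4.1] [496.1 123.5]
seal 0.42 [285.8 223.3  16.1   9.4] [590.3 -42.3]
jar_lid 0.66 [199.4 307.4  26.2  14.3] [ 555.6 -398.6]
stone 0.54 [216.2 257.9  19.   17.7] [ 478.7 -240.3]
glass_cup 0.68 [327.4 270.9  24.5  36.9] [ 781.3 -115.1]
glass_cup 0.23 [216.5 259.5  18.6  14.4] [ 500.2 -261.1]
bottle 0.75 [355.7 233.9  20.   33.4] [778.9  55.3]
matchbox 0.57 [254.8 275.4  13.8  23.3] [ 608.1 -223.5]
tongs 0.55 [274.4 150.5  52.5  25.6] [275. 342.]
top [ 405.7  -27.8 1157.7] [ 0.1 -0.  -1. ] 435.5921870522997
cap 0.69 [274.6 191.1  51.7  53.2] [578.7 -24.3]
cap 0.61 [355.9 178.1  21.9  22.4] [ 611.  -241.1]
tumbler 0.94 [274.8 189.4  57.7  54.3] [576.3 -25. ]
gun_grip 0.57 [221.1 215.8  58.1  73.2] [508.1 108.4]
trigger 0.55 [216.1 218.1  14.4  29.8] [502.5 120.8]
seal 0.69 [276.9 185.4  17.1  18.5] [585.5 -30.5]
jar_lid 0.89 [417.  199.8  24.6  27.4] [ 551.7 -404. ]
stone 0.8 [356.3 228.3  22.   22.8] [ 477.1 -237.7]
pebble 0.71 [301.8 245.4  14.7  14.9] [434.4 -94. ]
pebble 0.6 [215.2 218.   14.6  21.6] [509.6 133.5]
glass_cup 0.59 [309.8 114.4  28.9  32.3] [ 778.6 -119.9]
bottle 0.38 [415.6 200.   21.9  25.8] [ 545.8 -386.3]
bottle 0.18 [274.6 189.2  52.4  54.7] [578.3 -24.5]
matchbox 0.78 [412.6 151.8  19.6  22. ] [ 682.2 -397.9]
tongs 0.95 [139.8 301.2  96.7  41.6] [295.6 329.4]
tongs 0.19 [273.  186.3  19.3  21.2] [593.2 -20.1]
```

Run:
```python
import cv2
a=cv2.imread("pics/top0.png")[90:310,120:440];cv2.imwrite("pics/t1.png",cv2.resize(a,None,fx=2.5,fy=2.5,interpolation=cv2.INTER_CUBIC))
a=cv2.imread("pics/scene0.png")[140:330,180:400];cv2.imwrite("pics/s1.png",cv2.resize(a,None,fx=3,fy=3,interpolation=cv2.INTER_CUBIC))
```

```text
(no output)
```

View pics/t1.png

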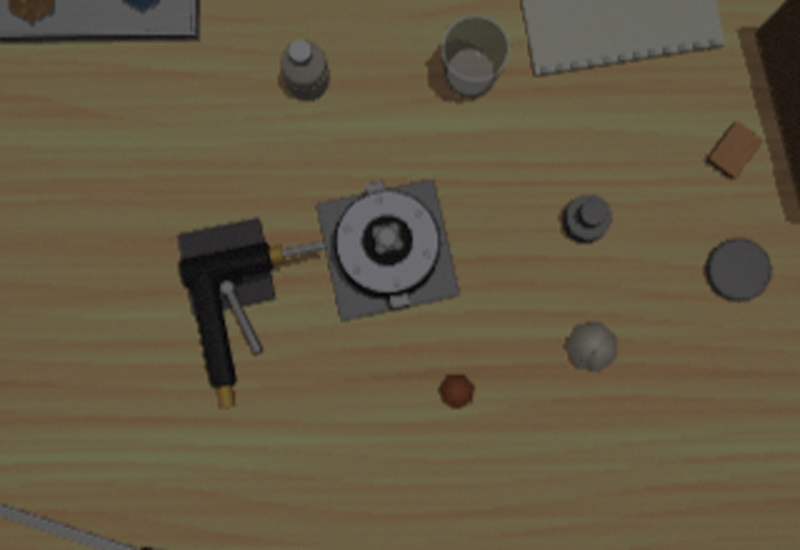

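View pics/s1.png

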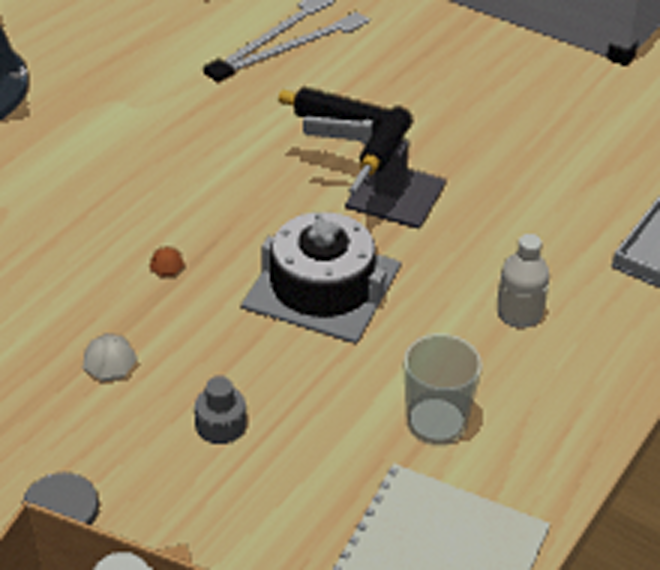

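The top picture shows the gun (handle from (202,197) down to (209,243), trigger right of it), the stud at (275,185), and the cap at (354,177) with its knob. The scene picture agrees. The matchbox/pebble-like detections elsewhere don't matter.

```bash
cat >> h.py <<'E'
def go(pos,yaw_of_y,show=True):
    """shift/turn numbers to bring TCP to pos, pointing down, tool y along angle (mod pi)"""
    o=get_obs(); R0=R.from_quat(o["ee_rot"]).as_matrix(); best=None
    for a in (yaw_of_y,yaw_of_y+np.pi):
        y=np.array([np.cos(a),np.sin(a),0]); z=np.array([0,0,-1.]); x=np.cross(y,z)
        rv=R.from_matrix(R0.T@np.stack([x,y,z],1)).as_rotvec()
        if best is None or np.linalg.norm(rv)<np.linalg.norm(best): best=rv
    s=R0.T@(np.array(pos,float)-o["position"])
    print("turn",np.round(best/(np.pi/2),4),"shift",np.round(s/400,4),"t",o["time"],"q6",o["joints"][5])
E
python3 - <<'E'
from h import *
np.set_printoptions(precision=2,suppress=True)
K,T=cam("top")
f=lambda u,v,z:at(K,T,120+u/2.5,90+v/2.5,z)[:2]
e,c=f(222,383,100),f(205,268,100); print("handle end",e,"corner",c)
x=(c-e)/np.linalg.norm(c-e); y=np.array([-x[1],x[0]]); g=e+44*x-7.5*y
print("x",x,"grip",g,"trig hinge,tip",f(228,287,97),f(260,350,97),"hinge pred",g+50*x)
s=f(387,238,86);print("stud",s,"lid",f(387,241,60)); print("g-frame stud",(s-g)@x,(s-g)@y)
print("knob",f(594,211,54),"skirt",f(586,218,30))
print(camera_params("wrist")["T_tool_cam"],camera_params("wrist")["intrinsics"][0])
print(R.from_quat(get_obs()["ee_rot"]).as_matrix())
go([g[0],g[1],240],np.arctan2(y[1],y[0]))
E
```

```text
handle end [440.45 136.21] corner [552.97 153.25]
x [0.99 0.15] grip [485.08 135.38] trig hinge,tip [534.32 131.15] [472.13  99.83] hinge pred [534.52 142.87]
stud [582.78 -25.19] lid [583.98 -25.09]
g-frame stud 72.55787458612627 -173.390194919606
knob [ 613.55 -238.55] skirt [ 610.7  -234.47]
[[   0.     -0.95   -0.3    84.8 ]
 [   1.      0.     -0.     -1.09]
 [   0.     -0.3     0.95 -139.59]
 [   0.      0.      0.      1.  ]] [365.43   0.   275.94]
[[-0.9   0.45 -0.  ]
 [ 0.45  0.9  -0.  ]
 [ 0.   -0.   -1.  ]]
turn [-0.   -0.   -0.39] shift [-0.94 -0.72  0.01] t 1.3 q6 -0.17849832263523693
```

Call:
{"op": "send_rows", "data": {"rows": [[[0,0,-0.39],[-0.94,-0.72,0],1],[[0,0,-0.39],[-0.94,-0.72,0],1],[[0,0,-0.39],[-0.94,-0.72,0],1],[[0,0,-0.39],[-0.94,-0.72,0],1],[[0,0,-0.39],[-0.94,-0.72,0],1],[[0,0,-0.39],[-0.94,-0.72,0],1],[[0,0,-0.39],[-0.94,-0.72,0],1],[[0,0,-0.39],[-0.94,-0.72,0],1],[[0,0,-0.39],[-0.94,-0.72,0],1],[[0,0,-0.39],[-0.94,-0.72,0],1]]}}

```text
time: 2.55
position: [486.3, 134.4, 244.5]
ee_rot: [-0.075, 0.997, 0.0, -0.0]
force: [-0.0, -0.5, -1.5]
opening: 0.997
grip_force: 0.0
```

Run:
```python
from h import *
np.set_printoptions(precision=2,suppress=True)
o=get_obs();print(o["time"],o["position"],o["ee_rot"],o["joints"],o["force"])
K,T=cam("wrist");np.savez("w1.npz",K=K,T=T);im=read_camera("wrist");cv2.imwrite("pics/w1.png",im[...,::-1])
print(proj(K,T,[485,135.4,85]))
for q in ("trigger","gun_grip"):
    for r in cut_out("wrist",q)[:2]: print(q,r["score"],np.array(r["box"]),cv2.minAreaRect(np.argwhere(r["mask"])[:,::-1].astype(np.float32)))
```

```text
2.55 [486.3  134.38 244.48] [-0.07  1.    0.   -0.  ] [ 0.05  0.37  1.73  0.    1.05 -1.67] [-0.01 -0.53 -1.53]
[277.45 200.82]
trigger 0.86 [256.6 220.4  39.5  93.7] ((256.13787841796875, 219.3094482421875), (92.43211364746094, 16.463069915771484), 73.3690414428711)
gun_grip 0.94 [254.6 208.  131.4 173. ] ((250.51956176757812, 207.06829833984375), (174.0000457763672, 130.2674102783203), 88.02507019042969)
```

View pics/w1.png

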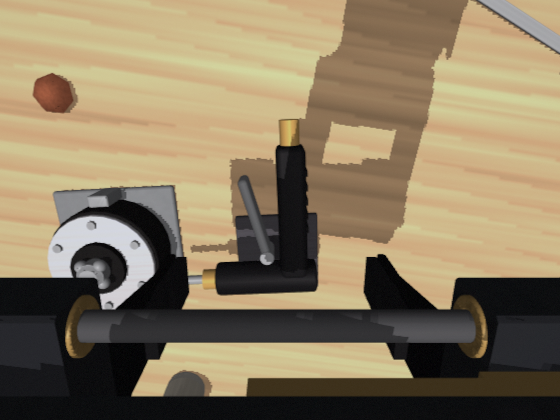

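Run:
```python
from h import *
np.set_printoptions(precision=2,suppress=True)
d=np.load("w1.npz");K,T=d["K"],d["T"]
f=lambda u,v,z:at(K,T,u,v,z)[:2]
L=[f(277,160,100),f(281,255,100)];Rr=[f(305,160,100),f(308,262,100)]
print("left",L,"right",Rr,"end",f(290,148,100),f(290,148,85))
print("hinge",f(267,258,97),"tip",f(243,178,97),"barrel end L/R",f(217,278,100),f(317,275,100))
for e in(L,Rr,[f(243,178,97),f(267,258,97)]):
    w=e[1]-e[0];print(np.arctan2(w[1],w[0]))
im=cv2.imread("pics/w1.png")[110:310,170:350];cv2.imwrite("pics/w1c.png",cv2.resize(im,None,fx=3,fy=3,interpolation=cv2.INTER_CUBIC))
```

```text
left [array([448.23, 129.35]), array([527.45, 144.88])] right [array([444.95, 150.94]), array([530.41, 168.61])] end [437.53 137.87] [439.4  138.74]
hinge [533.34 133.69] tip [467.08 104.72] barrel end L/R [557.12  93.54] [541.33 178.44]
0.19358874244430888
0.20392817262985596
0.4121717772471306
```

View pics/w1c.png

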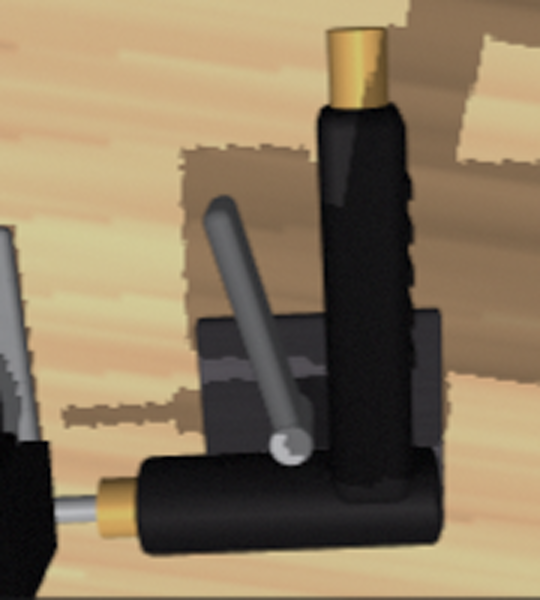

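The crop shows the handle, its end at (290,148), and the trigger from hinge (267,258) to tip (243,178) in full-frame pixels. They give gun_grip ≈ (483,139), yaw 0.19, and the hinge position and trigger angle fit the data.

Run:
```python
from h import *
go([483,139,88],np.pi/2+.19)
```

```text
turn [ 0.0002 -0.0003 -0.0237] shift [0.0056 0.01   0.3913] t 2.7 q6 -1.6740373622958367
```

Call:
{"op": "send_rows", "data": {"rows": [[[0,0,-0.024],[0.006,0.01,0.13],1],[[0,0,-0.024],[0.006,0.01,0.24],1],[[0,0,-0.024],[0.006,0.01,0.33],1],[[0,0,-0.024],[0.006,0.01,0.391],1],[[0,0,-0.024],[0.006,0.01,0.391],1],[[0,0,-0.024],[0.006,0.01,0.391],1]]}}

```text
time: 3.45
position: [484.1, 138.5, 88.9]
ee_rot: [-0.095, 0.995, -0.0, 0.001]
force: [-0.2, 0.7, -0.2]
opening: 1.001
grip_force: 0.0
```

Call:
{"op": "send_rows", "data": {"rows": [[[0,0,0],[0,0,0],-0.3],[[0,0,0],[0,0,0],-0.3],[[0,0,0],[0,0,0],-0.3],[[0,0,0],[0,0,0],-0.3],[[0,0,0],[0,0,0],-0.3],[[0,0,0],[0,0,0],-0.3]]}}

```text
time: 4.2
position: [482.3, 139.3, 88.0]
ee_rot: [-0.092, 0.996, 0.002, -0.001]
force: [-2.2, 5.0, 2.6]
opening: 0.438
grip_force: 30.0
```

Opening is 0.438 (38 mm), so the trigger is fully squeezed. I'll hold it briefly, then release.

Call:
{"op": "send_rows", "data": {"rows": [[[0,0,0],[0,0,0],-0.3],[[0,0,0],[0,0,0],-0.3],[[0,0,0],[0,0,0],1],[[0,0,0],[0,0,0],1],[[0,0,0],[0,0,0],1],[[0,0,0],[0,0,0],1],[[0,0,0],[0,0,0],1],[[0,0,0],[0,0,0],1]]}}

```text
time: 5.2
position: [483.7, 138.0, 88.2]
ee_rot: [-0.094, 0.996, 0.0, 0.0]
force: [0.0, -0.4, -0.5]
opening: 0.975
grip_force: 0.0
```

Call:
{"op": "send_rows", "data": {"rows": [[[0,0,0],[0,0,-0.13],1],[[0,0,0],[0,0,-0.26],1],[[0,0,0],[0,0,-0.39],1],[[0,0,0],[0,0,-0.39],1],[[0,0,0],[0,0,-0.39],1]]}}

```text
time: 5.82
position: [483.0, 137.9, 243.8]
ee_rot: [-0.094, 0.996, 0.0, -0.0]
force: [-0.2, 0.9, -0.5]
opening: 0.999
grip_force: 0.0
```

Run:
```python
from h import *
print(get_obs()["position"],get_obs()["opening"])
go([611,-236,240],np.pi/2+.19)
```

```text
[482.99862426 137.85173373 243.80311639] 0.9987653391134359
turn [ 0.0002 -0.0005 -0.0009] shift [-0.1391 -0.9781  0.0091] t 5.825 q6 -1.7043733169506676
```

Run:
```python
from h import *
go([583,-25,240],np.pi/2)
```

```text
turn [ 1.000e-04 -5.000e-04  1.201e-01] shift [-0.1693 -0.4468  0.0092] t 5.825 q6 -1.7043733169506676
```

Call:
{"op": "send_rows", "data": {"rows": [[[0,0,0.12],[-0.169,-0.447,0.009],1],[[0,0,0.12],[-0.169,-0.447,0.009],1],[[0,0,0.12],[-0.169,-0.447,0.009],1],[[0,0,0.12],[-0.169,-0.447,0.009],1],[[0,0,0.12],[-0.169,-0.447,0.009],1],[[0,0,0.12],[-0.169,-0.447,0.009],1]]}}

```text
time: 6.58
position: [582.1, -23.7, 239.4]
ee_rot: [-0.001, 1.0, 0.001, -0.002]
force: [-0.3, -0.3, 0.7]
opening: 1.001
grip_force: 0.0
```

Run:
```python
from h import *
np.set_printoptions(precision=2,suppress=True)
o=get_obs();print(o["time"],o["position"],o["ee_rot"])
K,T=cam("wrist");np.savez("w2.npz",K=K,T=T);im=read_camera("wrist")
a=im[100:320,160:400,::-1];cv2.imwrite("pics/w2.png",cv2.resize(a,None,fx=2.5,fy=2.5,interpolation=cv2.INTER_CUBIC))
print(proj(K,T,[583,-25,86]),proj(K,T,[583,-25,60]))
for q,z in (("seal",68),("tumbler",60)):
    for r in cut_out("wrist",q)[:2]:
        p=np.argwhere(r["mask"])[:,::-1].astype(np.float32); b=r["box"];print(q,r["score"],np.array(b),at(K,T,b[0],b[1],z),cv2.fitEllipse(cv2.convexHull(p)))
g=cv2.cvtColor(im,cv2.COLOR_RGB2GRAY)
go([611,-236,240],np.pi/2)
```

```text
6.575 [582.14 -23.72 239.45] [-0.  1.  0. -0.]
[274.77 205.45] [274.84 197.39]
seal 0.9 [275.8 197.2  58.4  54.2] [580.68 -24.13  68.  ] ((275.03277587890625, 198.35841369628906), (56.74839782714844, 56.974822998046875), 41.750423431396484)
tumbler 0.95 [272.4 184.1 143.8 151. ] [570.72 -27.19  60.  ] ((277.1304931640625, 179.63795471191406), (155.3005828857422, 160.20571899414062), 92.24736022949219)
turn [ 0. -0.  0.] shift [-0.07 -0.53  0.  ] t 6.725 q6 -1.8050012572647973
```

View pics/w2.png

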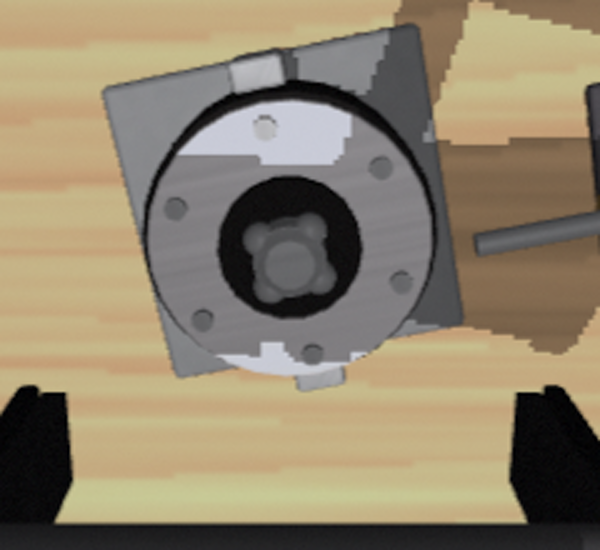

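The stud top is at (276,204.4), the seal centre (276,199) and the lid centre (276.2,195) in full-frame pixels. The gun nozzle is to the right, clear of the lid.

Run:
```python
from h import *
np.set_printoptions(precision=2,suppress=True)
d=np.load("w2.npz");K,T=d["K"],d["T"]
for p in((276,204.4,86),(276,199,68),(276.2,195,60)):print(at(K,T,*p))
```

```text
[582.09 -23.97  86.  ]
[582.33 -23.95  68.  ]
[580.77 -23.77  60.  ]
```

Call:
{"op": "send_rows", "data": {"rows": [[[0,0,0],[-0.07,-0.53,0],1],[[0,0,0],[-0.07,-0.53,0],1],[[0,0,0],[-0.07,-0.53,0],1],[[0,0,0],[-0.07,-0.53,0],1],[[0,0,0],[-0.07,-0.53,0],1],[[0,0,0],[-0.07,-0.53,0],1],[[0,0,0],[-0.07,-0.53,0],1]]}}

```text
time: 7.6
position: [611.5, -234.8, 240.7]
ee_rot: [-0.001, 1.0, 0.0, -0.0]
force: [0.1, -0.0, 0.2]
opening: 1.001
grip_force: 0.0
```

Run:
```python
from h import *
np.set_printoptions(precision=2,suppress=True)
o=get_obs();print(o["time"],o["position"],o["ee_rot"])
K,T=cam("wrist");np.savez("w3.npz",K=K,T=T);im=read_camera("wrist")
a=im[80:320,160:400,::-1];cv2.imwrite("pics/w3.png",cv2.resize(a,None,fx=2.5,fy=2.5,interpolation=cv2.INTER_CUBIC))
print(proj(K,T,[611,-236,54]),proj(K,T,[611,-236,30]))
for q in ("cap","cap_knob"):
    for r in cut_out("wrist",q)[:2]:
        p=np.argwhere(r["mask"])[:,::-1].astype(np.float32); print(q,r["score"],np.array(r["box"]),cv2.fitEllipse(cv2.convexHull(p)))
```

```text
7.6 [ 611.52 -234.82  240.65] [-0.  1.  0. -0.]
[275.01 193.42] [275.06 187.29]
cap 0.63 [275.9 186.9  48.   46.7] ((273.80169677734375, 184.5634002685547), (48.842552185058594, 52.45684051513672), 175.98086547851562)
cap_knob 0.85 [272.6 184.2  49.2  53.7] ((273.6165771484375, 185.03407287597656), (48.43772506713867, 52.74604034423828), 176.96743774414062)
```

View pics/w3.png

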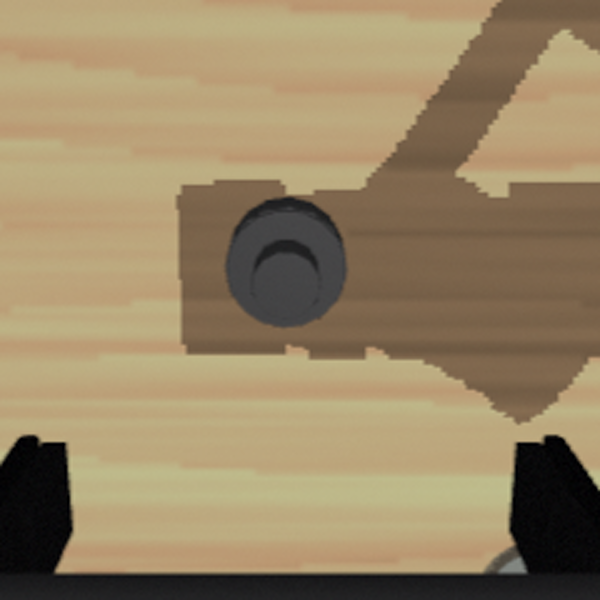

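The knob's top is at (274.2,193) and the skirt's top at (274.8,187.2), close to the prediction.

Run:
```python
from h import *
np.set_printoptions(precision=2,suppress=True)
d=np.load("w3.npz");K,T=d["K"],d["T"]
k=at(K,T,274.2,193,54);s=at(K,T,274.8,187.2,30);print(k,s)
m=(k+s)/2
go([m[0],m[1],54.5],np.pi/2)
```

```text
[ 610.6  -236.75   54.  ] [ 610.91 -236.26   30.  ]
turn [ 0. -0.  0.] shift [ 0.   -0.    0.47] t 7.75 q6 -2.1106291932286445
```

Call:
{"op": "send_rows", "data": {"rows": [[[0,0,0],[0.002,-0.004,0.13],1],[[0,0,0],[0.002,-0.004,0.26],1],[[0,0,0],[0.002,-0.004,0.36],1],[[0,0,0],[0.002,-0.004,0.43],1],[[0,0,0],[0.002,-0.004,0.463],1],[[0,0,0],[0.002,-0.004,0.463],1],[[0,0,0],[0.002,-0.004,0.463],1],[[0,0,0],[0.002,-0.004,0.463],1]]}}

```text
time: 8.75
position: [611.8, -239.3, 56.9]
ee_rot: [-0.0, 1.0, -0.001, 0.001]
force: [-0.7, -0.0, 0.7]
opening: 0.998
grip_force: 0.0
```

Call:
{"op": "send_rows", "data": {"rows": [[[0,0,0],[0,0,0],-1],[[0,0,0],[0,0,0],-1],[[0,0,0],[0,0,0],-1],[[0,0,0],[0,0,0],-1],[[0,0,0],[0,0,0],-1],[[0,0,0],[0,0,0],-1],[[0,0,0],[0,0,0],-1],[[0,0,0],[0,0,0],-1],[[0,0,0],[0,0,0],-1]]}}

```text
time: 9.88
position: [610.8, -238.7, 55.3]
ee_rot: [-0.0, 1.0, 0.0, -0.0]
force: [0.2, -0.7, -0.2]
opening: 0.291
grip_force: 30.0
```

Call:
{"op": "send_rows", "data": {"rows": [[[0,0,0],[0,0,-0.1],-1],[[0,0,0],[0,0,-0.2],-1],[[0,0,0],[0,0,-0.3],-1],[[0,0,0],[0,0,-0.3],-1],[[0,0,0],[0,0,-0.3],-1],[[0,0,0],[0,0,-0.3],-1]]}}

```text
time: 10.62
position: [609.8, -238.2, 173.5]
ee_rot: [0.0, 1.0, 0.001, -0.002]
force: [-1.0, -0.2, -0.2]
opening: 0.288
grip_force: 30.0
```

Run:
```python
from h import *
np.set_printoptions(precision=4,suppress=True)
P=np.mean([get_obs()["position"] for _ in range(5)],0);o=get_obs();print(o["time"],P,o["opening"],o["force"],R.from_quat(o["ee_rot"]).as_matrix())
K,T=cam("wrist");np.savez("w4.npz",K=K,T=T);im=read_camera("wrist");cv2.imwrite("pics/w4.png",im[120:420,140:420,::-1].repeat(2,0).repeat(2,1))
print(proj(K,T,P+[0,0,-55.5]),proj(K,T,P+[0,0,-25.5]),proj(K,T,P+[0,24,-25.5]),proj(K,T,P+[-24,0,-25.5]),proj(K,T,P+[24,0,-25.5]))
for r in cut_out("wrist","cap")[:1]: print(r["score"],r["box"])
go([582.1,-24.0,P[2]],np.pi/2)
```

```text
10.625 [ 609.7646 -238.1941  173.4558] 0.28815332255957793 [-1.0267 -0.1764 -0.1649] [[-1.      0.     -0.0032]
 [ 0.      1.      0.0019]
 [ 0.0032  0.0019 -1.    ]]
[276.4913 251.3725] [276.6646 275.3249] [324.558  275.3198] [276.7254 230.3   ] [276.6083 316.9644]
0.74 [500.5, 171.2, 114.7, 174.1]
turn [ 0.001  -0.0017 -0.    ] shift [0.07   0.5359 0.0015] t 10.725 q6 -2.113524675719387
```

View pics/w4.png

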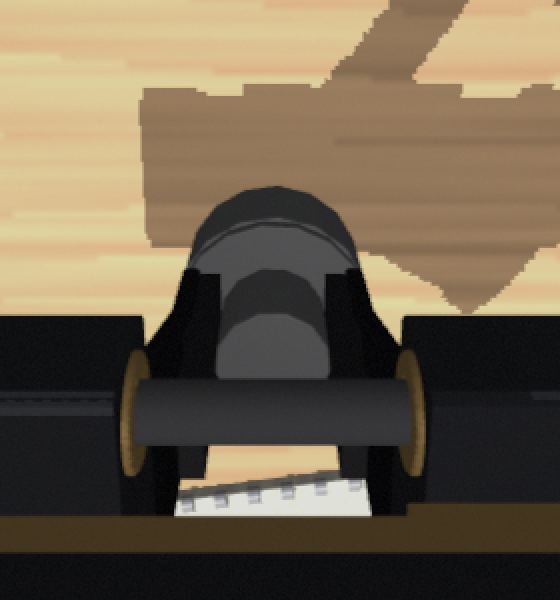

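The cap is held centred: its front skirt edge is at (277.5,231) against (276.7,230.3) predicted. Next I move it over the stud.

Call:
{"op": "send_rows", "data": {"rows": [[[0,0,0],[0.07,0.535,0],-1],[[0,0,0],[0.07,0.535,0],-1],[[0,0,0],[0.07,0.535,0],-1],[[0,0,0],[0.07,0.535,0],-1],[[0,0,0],[0.07,0.535,0],-1],[[0,0,0],[0.07,0.535,0],-1],[[0,0,0],[0.07,0.535,0],-1]]}}

```text
time: 11.6
position: [583.3, -26.2, 175.1]
ee_rot: [0.001, 1.0, -0.0, 0.0]
force: [-0.2, -0.5, 0.2]
opening: 0.291
grip_force: 30.0
```

Run:
```python
from h import *
np.set_printoptions(precision=4,suppress=True)
Ps=[];F=[]
for i in range(6):
    o=get_obs();Ps.append(o["position"]);F.append(o["force"]);im=read_camera("wrist")
P=np.mean(Ps,0);print(np.array(Ps),np.mean(F,0),o["joints"],o["opening"])
cv2.imwrite("pics/w5.png",im[60:340,140:420,::-1].repeat(2,0).repeat(2,1))
K,_=cam("wrist");T=np.diag([-1,1,-1,1.]);T[:3,3]=P;T=T@np.array(camera_params("wrist")["T_tool_cam"])
for S in([582.1,-24,68],):print([proj(K,T,np.array(S)+d) for d in([0,26,0],[0,-26,0],[-26,0,0])], proj(K,T,[582.1,-24+52,60]),proj(K,T,[582.1-52,-24,60]),proj(K,T,[582.1,-24-52,60]))
go([582.1,-24.2,P[2]],np.pi/2)
```

```text
[[583.2903 -26.2338 175.1481]
 [583.2338 -26.2504 175.1711]
 [583.147  -26.1189 175.2176]
 [583.0354 -25.9351 175.2176]
 [582.9792 -25.7533 175.2622]
 [582.9458 -25.5766 175.2912]] [-0.1929  0.0727 -0.3618] [-0.2352  0.5595  1.6053 -0.0001  0.9768 -1.8049] 0.2897061273722603
[array([315.7946, 220.6546]), array([242.9008, 220.5963]), array([279.4778, 185.0511])] [350.0798 217.1652] [279.5118 145.686 ] [208.4373 217.0522]
turn [-0.      0.     -0.0006] shift [0.002  0.003  0.0003] t 11.9 q6 -1.8048354568557325
```

View pics/w5.png

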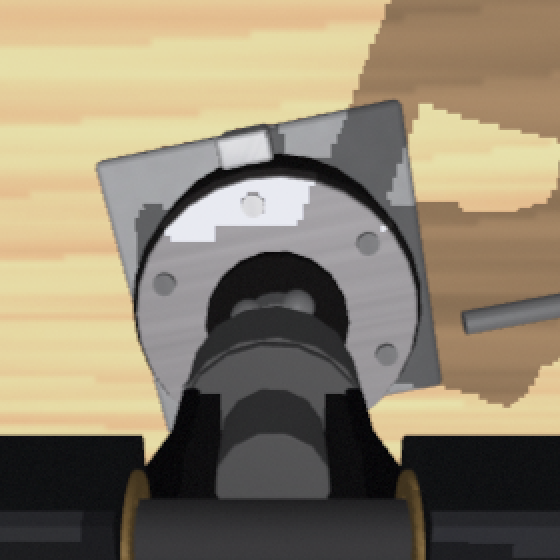

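The lid edges (u 208.5 and 349.5, top v 148.5) show the stud about 1.8 mm to +y of the tool axis. I'll correct for that and descend.

Call:
{"op": "send_rows", "data": {"rows": [[[0,0,0],[0,0.004,0.03],-1],[[0,0,0],[0,0.004,0.06],-1],[[0,0,0],[0,0.004,0.075],-1],[[0,0,0],[0,0.004,0.075],-1],[[0,0,0],[0,0.004,0.075],-1]]}}

```text
time: 12.52
position: [583.1, -23.2, 145.4]
ee_rot: [-0.0, 1.0, -0.0, 0.0]
force: [0.1, 0.6, 0.2]
opening: 0.289
grip_force: 30.0
```

Call:
{"op": "send_rows", "data": {"rows": [[[0,0,0],[0,0,0.004],-1],[[0,0,0],[0,0,0.008],-1],[[0,0,0],[0,0,0.012],-1],[[0,0,0],[0,0,0.016],-1],[[0,0,0],[0,0,0.016],-1]]}}

```text
time: 13.15
position: [582.7, -23.2, 138.8]
ee_rot: [0.0, 1.0, 0.0, -0.0]
force: [0.0, 0.3, -0.8]
opening: 0.289
grip_force: 30.0
```

Call:
{"op": "send_rows", "data": {"rows": [[[0,0,0],[0,0,0.004],-1],[[0,0,0],[0,0,0.008],-1],[[0,0,0],[0,0,0.012],-1],[[0,0,0],[0,0,0.012],-1]]}}

```text
time: 13.65
position: [584.1, -23.7, 136.2]
ee_rot: [-0.0, 1.0, -0.001, 0.002]
force: [-1.6, -0.8, 9.6]
opening: 0.291
grip_force: 30.0
```

Call:
{"op": "send_rows", "data": {"rows": [[[0,0,0],[0,0,0.004],-1],[[0,0,0],[0,0,0.008],-1],[[0,0,0],[0,0,0.012],-1],[[0,0,0],[0,0,0.012],-1]]}}

```text
time: 14.15
position: [582.9, -23.5, 129.4]
ee_rot: [-0.0, 1.0, -0.0, 0.0]
force: [-0.3, -2.2, 0.9]
opening: 0.286
grip_force: 30.0
```

Call:
{"op": "send_rows", "data": {"rows": [[[0,0,0],[0,0,0.004],-1],[[0,0,0],[0,0,0.008],-1],[[0,0,0],[0,0,0.012],-1],[[0,0,0],[0,0,0.012],-1]]}}

```text
time: 14.65
position: [582.3, -23.2, 123.2]
ee_rot: [-0.0, 1.0, 0.0, -0.001]
force: [1.5, -2.2, -10.9]
opening: 0.291
grip_force: 30.0
```

It clicked: the balls now pull the cap down with 10.9 N. I'll keep pressing.

Call:
{"op": "send_rows", "data": {"rows": [[[0,0,0],[0,0,0.003],-1],[[0,0,0],[0,0,0.006],-1],[[0,0,0],[0,0,0.008],-1],[[0,0,0],[0,0,0.008],-1],[[0,0,0],[0,0,0.008],-1]]}}

```text
time: 15.28
position: [582.9, -23.0, 122.1]
ee_rot: [-0.0, 1.0, 0.0, 0.0]
force: [-2.5, -0.3, 5.0]
opening: 0.286
grip_force: 30.0
```

Call:
{"op": "send_rows", "data": {"rows": [[[0,0,0],[0,0,0.003],-1],[[0,0,0],[0,0,0.005],-1],[[0,0,0],[0,0,0.005],-1],[[0,0,0],[0,0,0.005],-1]]}}

```text
time: 15.78
position: [582.9, -23.0, 120.4]
ee_rot: [-0.0, 1.0, 0.0, 0.0]
force: [-3.8, -0.1, 9.1]
opening: 0.288
grip_force: 30.0
```

Call:
{"op": "send_rows", "data": {"rows": [[[0,0,0],[0,0,0.001],-1],[[0,0,0],[0,0,0.001],-1],[[0,0,0],[0,0,0.001],-1],[[0,0,0],[0,0,0.001],-1],[[0,0,0],[0,0,0.001],-1],[[0,0,0],[0,0,0.001],-1]]}}

```text
time: 16.52
position: [582.9, -23.0, 120.1]
ee_rot: [-0.0, 1.0, 0.0, 0.0]
force: [-3.4, -0.6, 9.5]
opening: 0.288
grip_force: 30.0
```

Run:
```python
from h import *
for i in range(5):
    o=get_obs();print(o["time"],o["position"].round(1) if hasattr(o["position"],"round") else o["position"],np.round(o["force"],1))
    im=read_camera("wrist")
cv2.imwrite("pics/w6.png",im[60:340,140:420,::-1].repeat(2,0).repeat(2,1))
```

```text
16.525 [582.9 -23.  120.1] [-3.4 -0.6  9.5]
16.575 [582.9 -23.  120.1] [-4.  -1.1  9.3]
16.625 [582.9 -23.  120.1] [-4.   0.2  8.7]
16.675 [582.9 -23.  120.1] [-4.8  0.5  9.6]
16.725 [582.9 -23.  120.1] [-3.4  0.7  9.2]
```

View pics/w6.png

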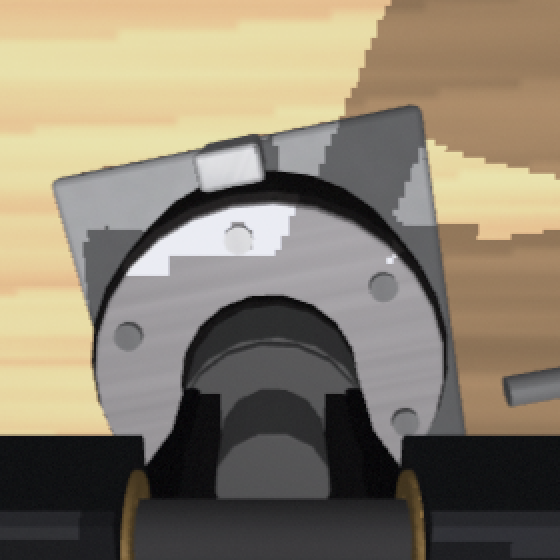

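The cap sits level and centred on the stud. Its skirt covers the seal, front edge at crop (275,300), and the push is a steady 9.3 N. I'm handing in.

```bash
python3 -c "
from workcell import *
print(job_done())"
```

```text
the job is handed in; nothing more can be done
None
```

I squeezed the air gun's trigger fully and let it spring back, then snapped the cap onto the stud. I handed the job in at about 17 s, with the arm still pressing the cap down at about 9 N (seal squeeze estimated at 2.7 mm); no verdict came back.

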